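# Clamp the whetstone in its holder with the star handle

### The job

Put the whetstone flat on the bed of the sharpening-stone holder, lengthwise between the jaw and the end stop, and let go of it. Then wind the holder's star handle clockwise by its spokes until the jaw grips the stone firmly against the end stop; feel for the grip and stop in time, because the stone is brittle and chips if it is squeezed with more than about 110 N. Leave it clamped and leave the other things on the bench alone.

Things in the scene. Friction and masses are not known exactly. Their poses are not given: they have to be found in the camera images.
- stone: whetstone, a plain rectangular block 150 (its x) x 50 (y) x 30 mm (z), grey below and buff above, about 0.45 kg, lying flat on the bench at the start. Origin: centre of its underside. Either end may face the jaw.
- holder: sharpening-stone holder, fixed. Origin: on the bench under the star handle's axis; z up; its x runs along the bed towards the end stop. Grey gear case 100 x 100 mm, 55 mm high, about the origin. Bed 46 mm wide, no side walls, top 30 mm above the bench, from x = 65 to 305 mm. Jaw and end stop: steel blocks on the bed, 64 mm wide, tops 57 mm above the bench.
- stop_nominal (a point): nominal place of the end stop's face, at the bed's top (holder x = 265 mm). The end stop was bolted down by hand: its face may lie up to 5 mm from here either way along the bed.
- jaw: moving jaw, a steel block with an 8 mm black rubber pad as clamping face, which yields about 1 mm per 45 N. Origin: bottom centre of its clamping face (30 mm above the bench), axes as the holder's; the face is at holder x = 85 mm + 7 mm per rad of the handle and moves towards the end stop.
- capstan (a joint): star handle angle, rad, 0 to 6, starts at 0 to 0.4; grows clockwise seen from above and closes the jaw 7 mm per rad. Stays where left: steady drag about 0.7 N m, plus 0.007 N m per newton of jaw grip. Once the stone meets the stop, grip rises 25 to 30 N per 0.1 rad. Good grip 50 to 70 N: about 6 N more push at 75 mm than running free (9 N); at least 25, at most 110 N.
- hub (a point): centre of the star handle on its vertical axis, level with the spokes (91 mm above the bench). Hub 40 mm across, top 109 mm high. Four level spokes, 12 mm thick, 90 degrees apart, end in 20 mm black balls centred 86 mm out; at angle 0 they point along the holder's x and y both ways, at angle q turned by -q about z. Below the spokes nothing is higher than 57 mm beyond 20 mm from the axis.
- guard_top (a point): middle of the top edge of the holder's upright steel splash guard, a 4 mm sheet 200 mm wide and 190 mm high that stands across the holder's x at -118 mm, on the side of the handle away from the bed.
- food_box: lidded clear food container with white lid, 136 x 91 x 58 mm, beside the stone (the two may be swapped). Leave alone. Origin: centre of its underside.
- cup: white cup, 72 mm across, 85 mm high, beside the holder's bed. Leave alone. Origin: centre of its underside.
- brush: washing-up brush with white handle, 170 mm long, lying beside the holder on the robot's side. Leave alone.
- jar: small white jar with steel lid, 52 mm across, 70 mm high, standing near the stone. Leave alone. Origin: centre of its underside.
- bowl: steel bowl, 120 mm across, 55 mm high. Leave alone. Origin: centre of its underside.
- knife: kitchen knife, 295 mm long, lying on the bench to the right. Leave alone. Origin: where handle and blade meet.

How it is judged:
On the way, in this order (a step that is already met when the one before it is completed fails the run):
1. the whetstone lies flat on the bed between jaw and end stop, let go, not yet clamped (x of stone in the frame of holder between 0.15 and 0.202 m and y of stone in the frame of holder between -0.012 and 0.012 m and z of stone in the frame of holder between 0.026 and 0.034 m and angle between the x axis of stone and the x axis of holder, either way round below 0.12 rad and angle between stone's own z axis and vertical below 0.06 rad and contact force between the fingers and stone below 0.1 N and contact force between jaw and stone below 5 N), for 0.2 s.
2. the jaw grips the stone with at least 25 N (contact force between jaw and stone above 25 N), for 0.1 s.
At the end, for the whole second after the job is handed in: The stone lies flat on the bed (within 12 mm of the bed's centre line, within 0.12 rad of its direction), let go and at rest, with the jaw pressing on it with 25 to 110 N (x of stone in the frame of holder between 0.15 and 0.202 m and y of stone in the frame of holder between -0.012 and 0.012 m and z of stone in the frame of holder between 0.026 and 0.034 m and angle between the x axis of stone and the x axis of holder, either way round below 0.12 rad and angle between stone's own z axis and vertical below 0.06 rad and contact force between jaw and stone between 25 and 110 N and contact force between stone and the fingers below 0.1 N and linear speed of stone below 0.02 m/s); the robot touches nothing.
It fails at once if the jaw squeezes the stone with more than 110 N (contact force between jaw and stone above 110 N).
It fails at once if another thing on the bench is moved by more than 20 mm (distance of any of food_box, cup, brush, jar, bowl, knife from where it was at the start of the episode above 0.02 m).
It also fails if it takes over 72 s, if anything falls off the work surface, if the arm or the gripper's body presses on something with over 40 N, if the wrist force passes 120 N, or if a joint passes its speed limit or range.

### The arm

A 6-joint arm with a two-finger parallel gripper is mounted at the origin on the work surface. World frame = base frame: x ahead of the robot, y to its left, z up, the work surface at z = 0. Lengths are in m, angles in rad, forces in N, time in s.
With the tool pointing down it reaches from about 0.35 to 0.975 m from the base axis. Payload 7.1 kg.
Tool frame: the origin (TCP) lies between the finger pads; the fingertips stand 14 mm ahead of it and the grasp point (between the pads) lies 5 mm behind it; y points along the fingers, x is the direction in which the jaws open and shut, and the axes are right-handed (so a half turn about y gives the same grasp; the last joint's range is limited). The gripper opens to 88 mm and grips with 3 to 60 N. Pads are 20 mm wide; open, the fingers measure 115 mm over their backs; the gripper's body (75 mm by 178 mm) begins 61 mm behind the grasp point.
Start: joints at [1.132, 0.423, 1.63, -0, 1.089, -0.019], TCP at [0.255, 0.571, 0.237] pointing down, gripper open.
Joint ranges: [-3, 3], [-0.9, 2.11], [0.09, 2.58], [-1.31, 4.45], [0.11, 2.69], [-2.54, 2.54]. Speed limits (rad/s): [2.39, 2.39, 3.01, 3.14, 3.14, 3.14].

### API

Orientations are given as a rotation vector (axis times angle).
In Python, from cell import readout, imaging, order gives the robot as it stands. The module is installed in compiled form; this text tells all that it offers.
- The arm moves only by the tool servo_tool, never from a script. Its argument "targets" is a list of rows, each a list of 5 numbers: the shift along the tool's x, y, z in mm, then the turn about the tool's y in rad, then the opening in per cent of the stroke, from 0 (shut) to 100 (fully open). In form: [[dx, dy, dz, turn, grip], ...]. A call has exactly 8 rows; each row shifts and turns the commanded pose from where the row before left it, along the tool's axes as they then stand; what a row does not reach is not made up. A row lasts 1/10 s, in which the tool goes at most 50 mm and 8.59 degrees, less where a joint would pass 70% of its speed; a pose out of reach is approached as far as the arm can. A call with a gripper value outside its range is refused whole. The fingers move at their own pace and stop on an object; "grip_force" is the grip in N (left out, the last holds). Time passes only in rows, so rows that do not move let the fingers close, or fill a call up. It gives the time, the measured TCP pose, the force and the opening at its end, in the units of the state.
- readout.get_state(): the state, without advancing time (a new reading comes with each control period).
- imaging.capture(name): name is "scene" or "top" or "wrist"; returns a dict with "frame" (480x640x3 uint8, red, green, blue), "intrinsics" (3x3 intrinsics, pixels), "R" (3x3) and "t" (3): a world point X has camera coordinates R X + t. Camera axes: x right, y down, z forward; pixel columns grow to the right and rows downward; lengths in m; the calibration is good to about 2 mm. A picture is of the moment at which its call begins. There is no depth.
- order.close_job(): hands the job in, once; it reports no verdict.
Trained networks look in a picture, given as the dict that the camera call returned (one of the last four; its "shot" number tells which), for a name from the list of things; names that differ only in an ending like _2 or _b are one class to them, and where a whole thing is asked for, a point or a joint stands for the part that bears it (a point fixed in the world has none). Each returns a list of dicts, best first, with "conf" (0 to 1); they miss things now and then, are a little off and sometimes report something else, mostly with a low value. They report only what shows in the picture. A call takes as long as a camera call.
- imaging.search_frame(picture, name): "position" ([x, y, z] in m, in world coordinates, good to about 4 mm: the middle of the surface that is visible of it).
- imaging.trace(picture, name): "pixels" (480x640 bool, what is visible of it).
- imaging.pinpoint(picture, name): "position" ([x, y, z] in m, in world coordinates, good to about 4 mm: a listed point, or the origin of a listed thing).
The state is a dict: "t": time; "qpos": joint angles; "dq": joint speeds; "effort": joint torques, N m; "position": TCP position; "eef_rot": TCP orientation; "wrist_force": force on the tool from outside, world axes, zero at the start; "wrist_torque": the same for the moment, N m; "grip_width": finger opening in m.
Only numpy, scipy, OpenCV 4.12 (cv2) and the standard library are available. Lean on these libraries where they do the work, as an engineer would, in place of code of your own. Each camera call takes 0.05 s, during which the arm holds its last target. There are 200 camera calls.

## Working session

There is one attempt and no reset: what is moved stays moved. The work goes in short steps, Python scripts to look and compute and a tool call to move; the robot and the scene stay as the last step left them, time stands still between calls to the robot, and variables do not carry over. Pictures are saved under pics/ and viewed, about 8 in all and at most 12, crops included, and the job is handed in when it is done.

Besides the shell and the picture viewer there is one more tool, called after ">>>" as name([rows], argument=value, ...), one row to a line, values as JSON. servo_tool: Moves the arm, as the interface text tells. Its arguments: {"type":"object","properties":{"targets":{"type":"array"},"grip_force":{"type":"number"}},"required":["targets"]}

```bash
mkdir -p pics
cat > h.py <<'E'
import numpy as np, cv2
from cell import readout, imaging, order
from scipy.spatial.transform import Rotation as R
def save(p,n,crop=None,s=1):
    f=p["frame"][:,:,::-1]
    if crop: f=f[crop[1]:crop[3],crop[0]:crop[2]]
    cv2.imwrite("pics/"+n,cv2.resize(f,None,fx=s,fy=s))
def pin(p,names):
    for n in names:
        for r in imaging.pinpoint(p,n)[:2]: print(n,np.round(r["position"],4),round(r["conf"],2))
def bp(p,uv,z):
    K,Rm,t=np.array(p["intrinsics"]),np.array(p["R"]),np.array(p["t"])
    d=Rm.T@np.linalg.inv(K)@np.array([uv[0],uv[1],1.]);c=-Rm.T@t
    return c+d*(z-c[2])/d[2]
def proj(p,X):
    x=np.array(p["intrinsics"])@(np.array(p["R"])@np.array(X)+np.array(p["t"]));return x[:2]/x[2]
def st():
    s=readout.get_state();m=R.from_rotvec(s["eef_rot"]).as_matrix()
    print(s["t"],"pos",np.round(s["position"],4),"x",np.round(m[:,0],3),"y",np.round(m[:,1],3),"z",np.round(m[:,2],3),"F",np.round(s["wrist_force"],2),"w",s["grip_width"]);return s,m
E
python3 - <<'E'
from h import *
print(readout.get_state());st()
for c in("top","scene"):
    p=imaging.capture(c);save(p,c+"0.png")
    print(c); pin(p,["stone","holder","stop_nominal","jaw","hub","guard_top","food_box","cup","brush","jar","bowl","knife"])
    if c=="top":
      for n in("stone","capstan"):
        for r in imaging.trace(p,n)[:2]:
            m=r["pixels"].astype(np.uint8);c0=max(cv2.findContours(m,0,2)[0],key=cv2.contourArea);print(n,r["conf"],m.sum(),cv2.minAreaRect(c0))
            if n=="stone":
                print([bp(p,q,.03)[:2].round(4) for q in cv2.boxPoints(cv2.minAreaRect(c0))])
E
```

```text
{'t': 0.0, 'qpos': array([ 1.13199068e+00,  4.23807315e-01,  1.63070822e+00,  2.37740409e-05,
        1.08857168e+00, -1.89419769e-02]), 'dq': array([ 0.00060522, -0.00017036,  0.00098935,  0.00019506, -0.00101244,
        0.00094676]), 'effort': array([ 1.57966799e-03, -5.44631016e+01, -2.73668200e+01,  6.44223858e-02,
        2.28519947e-02, -1.24249409e-04]), 'position': array([0.25448168, 0.57025623, 0.23591545]), 'eef_rot': array([-1.37985702, -0.89364955,  0.89575412]), 'wrist_force': array([-0.28130575, -0.11282762, -0.25386465]), 'wrist_torque': array([0.00834642, 0.00539338, 0.01816467]), 'grip_width': 0.08765192295318565}
0.0 pos [0.2545 0.5703 0.2359] x [ 0.408  0.913 -0.001] y [-0.001 -0.001 -1.   ] z [-0.913  0.408  0.   ] F [-0.28 -0.11 -0.25] w 0.08765192295318565
top
stone [ 0.6498  0.2678 -0.0024] 0.94
stone [ 0.3547 -0.0391  0.0038] 0.21
holder [ 0.5185 -0.1702 -0.0018] 0.83
stop_nominal [0.4823 0.0901 0.0284] 0.55
jaw [ 0.5069 -0.0832  0.0286] 0.46
jaw [ 0.352   0.2259 -0.0032] 0.34
hub [ 0.5153 -0.1688  0.0865] 0.84
guard_top [ 0.5328 -0.2848  0.19  ] 0.75
cup [0.
[... 350 characters left out ...]
, 0.1888]), array([0.6   , 0.3374])]
capstan 0.82 880 ((378.3865051269531, 243.08694458007812), (56.302738189697266, 55.75274658203125), 56.63363265991211)
scene
stone [ 0.6479  0.2702 -0.0026] 0.78
stone [ 0.3943 -0.4315  0.0029] 0.51
holder [ 0.5161 -0.1721  0.0047] 0.72
holder [0.4807 0.0896 0.0301] 0.31
stop_nominal [0.4797 0.0908 0.0321] 0.9
jaw [ 0.5047 -0.0831  0.0321] 0.59
hub [ 0.5172 -0.1727  0.0894] 0.91
hub [6.48e-01 4.50e-02 2.00e-04] 0.47
guard_top [ 0.5362 -0.291   0.189 ] 0.93
food_box [ 4.608e-01  2.809e-01 -2.000e-04] 0.61
cup [ 6.479e-01  4.690e-02 -3.000e-04] 0.91
jar [0.3545 0.2243 0.0012] 0.79
bowl [0.3848 0.4296 0.0019] 0.7
knife [ 3.965e-01 -4.302e-01  3.000e-04] 0.76
```

View pics/top0.png

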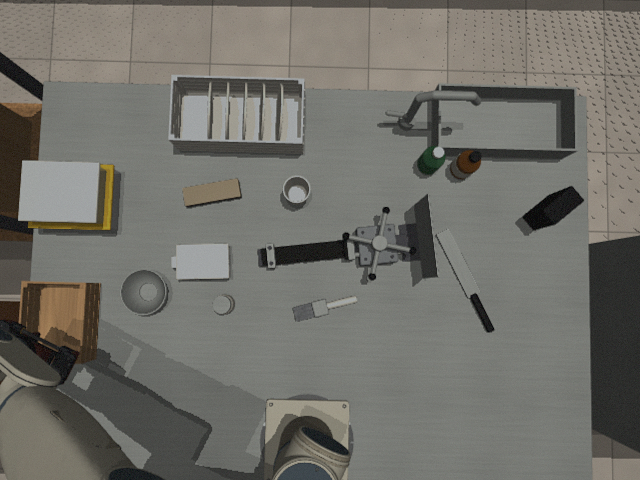

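View pics/scene0.png

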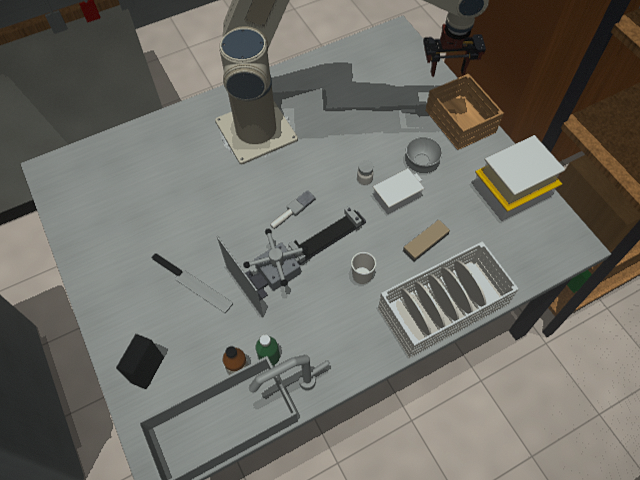

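The top view shows the stone at px (211,193), the star at (380,243), the bed from (258,256) to (350,247) and the cup at (296,190). The scene view agrees with this. Next I'll write a planner that prints the moves in tool axes.

```bash
cat >> h.py <<'E'
def plan(target,ang,n,start=None,grip=100):
    """rows (8 per call) to world target, tool-x heading ang (deg); rounded, with residual carried"""
    s=readout.get_state();m=R.from_rotvec(s["eef_rot"]).as_matrix()
    p=np.array(s["position"]);a=np.arctan2(m[1,0],m[0,0])
    p0,a0=p.copy(),a; da=(np.radians(ang)-a0+np.pi)%(2*np.pi)-np.pi
    rows=[]
    for i in range(1,n+1):
        g=p0+(np.array(target)-p0)*i/n; ga=a0+da*i/n
        d=g-p; x=np.array([np.cos(a),np.sin(a),0]);y=np.array([0,0,-1.]);z=np.cross(x,y)
        v=np.round([d@x*1e3,d@y*1e3,d@z*1e3]); t=round(-(ga-a),3 if n<3 else 2)
        rows.append([*map(int,v),t,grip]); p=p+(x*v[0]+y*v[1]+z*v[2])/1e3; a-=t
    for k in range(0,n,8): print(rows[k:k+8])
    print("end",p.round(4),np.degrees(a).round(2))
E
python3 - <<'E'
from h import *
plan([.646,.262,.26],11.7,16)
E
```

```text
[[-8, -1, -30, np.float64(0.06), 100], [-5, -2, -31, np.float64(0.06), 100], [-4, -1, -31, np.float64(0.06), 100], [-3, -2, -31, np.float64(0.06), 100], [0, -1, -31, np.float64(0.06), 100], [2, -2, -31, np.float64(0.06), 100], [3, -1, -31, np.float64(0.05), 100], [5, -2, -31, np.float64(0.06), 100]]
[[7, -1, -30, np.float64(0.06), 100], [9, -2, -30, np.float64(0.06), 100], [10, -1, -29, np.float64(0.06), 100], [12, -1, -29, np.float64(0.06), 100], [14, -2, -28, np.float64(0.06), 100], [16, -1, -27, np.float64(0.06), 100], [17, -2, -26, np.float64(0.06), 100], [19, -1, -25, np.float64(0.06), 100]]
end [0.6465 0.262  0.2597] 11.52
```

>>> servo_tool([
  [-8, -1, -30, 0.06, 100],
  [-5, -2, -31, 0.06, 100],
  [-4, -1, -31, 0.06, 100],
  [-3, -2, -31, 0.06, 100],
  [0, -1, -31, 0.06, 100],
  [2, -2, -31, 0.06, 100],
  [3, -1, -31, 0.05, 100],
  [5, -2, -31, 0.06, 100],
])

```text
t: 2.2
position: [0.4512, 0.4151, 0.2487]
eef_rot: [-1.505, -0.531, 0.531]
wrist_force: [0.9, -0.4, 1.1]
grip_width: 0.0878
```

>>> servo_tool([
  [7, -1, -30, 0.06, 100],
  [9, -2, -30, 0.06, 100],
  [10, -1, -29, 0.06, 100],
  [12, -1, -29, 0.06, 100],
  [14, -2, -28, 0.06, 100],
  [16, -1, -27, 0.06, 100],
  [17, -2, -26, 0.06, 100],
  [19, -1, -25, 0.06, 100],
])

```text
t: 3.0
position: [0.6474, 0.2611, 0.2598]
eef_rot: [-1.565, -0.156, 0.156]
wrist_force: [-0.4, 0.4, -0.0]
grip_width: 0.0881
```

```bash
cat >> h.py <<'E'
def rect(p,n,z):
    for r in imaging.trace(p,n)[:1]:
        m=r["pixels"].astype(np.uint8);c0=max(cv2.findContours(m,0,2)[0],key=cv2.contourArea)
        w=np.array([bp(p,q,z)[:2] for q in c0[:,0].astype(float)])
        (c,s,a)=cv2.minAreaRect((w*1e3).astype(np.float32));print(n,r["conf"],c,s,a,"px",c0[:,0].min(0),c0[:,0].max(0))
E
python3 - <<'E'
from h import *
st();p=imaging.capture("wrist");save(p,"w1.png")
print("cam",-np.array(p["R"]).T@p["t"],np.array(p["R"])[2]);st()
pin(p,["stone"]);rect(p,"stone",.03)
E
```

```text
3.0 pos [0.6474 0.2611 0.2598] x [0.98  0.197 0.   ] y [ 0.  0. -1.] z [-0.197  0.98   0.   ] F [-0.41  0.45 -0.01] w 0.08813428224905391
cam [0.63368746 0.3271492  0.40740466] [ 0.04900524 -0.24719965 -0.96772456]
3.05 pos [0.6509 0.2581 0.26  ] x [0.981 0.192 0.003] y [ 0.003 -0.001 -1.   ] z [-0.192  0.981 -0.001] F [ 1.35 -1.37  0.21] w 0.08774374135836943
stone [0.6484 0.2658 0.0017] 0.79
stone 0.94 (647.947509765625, 269.43499755859375) (49.341339111328125, 148.05224609375) 11.5550537109375 px [304 121] [358 279]
```

View pics/w1.png

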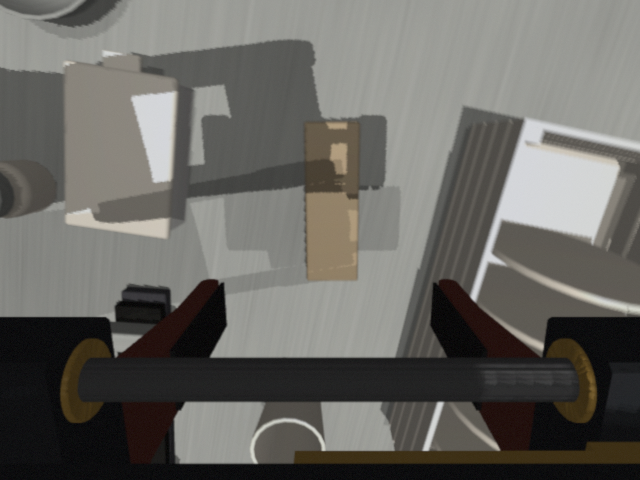

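The wrist view shows the stone at px (304–358, 121–279), parallel to the tool's axis. The dish rack is on its right, with its near edge running from about (465,110) to (400,440). I'll check the clearance.

Run:
```python
from h import *
p=imaging.capture("wrist")
a=np.radians(11.56);x=np.array([np.cos(a),np.sin(a)]);c=np.array([.648,.2695])
for z in(0,.08):
  for q in[(465,110),(448,200),(430,280),(400,400)]:
    w=bp(p,q,z)[:2];print(z,q,w.round(3),"along x",((w-c)@x).round(3),"along stone",((w-c)@[-x[1],x[0]]).round(3))
plan([.648,.2695,.07],11.56,8)
```

```text
0 (465, 110) [0.756 0.378] along x 0.127 along stone 0.084
0 (448, 200) [0.763 0.292] along x 0.117 along stone -0.001
0 (430, 280) [0.767 0.206] along x 0.104 along stone -0.086
0 (400, 400) [0.772 0.059] along x 0.079 along stone -0.231
0.08 (465, 110) [0.732 0.368] along x 0.102 along stone 0.079
0.08 (448, 200) [0.738 0.298] along x 0.094 along stone 0.01
0.08 (430, 280) [0.741 0.23 ] along x 0.083 along stone -0.058
0.08 (400, 400) [0.744 0.111] along x 0.063 along stone -0.174
[[0, 24, 1, np.float64(-0.0), 100], [1, 23, 1, np.float64(-0.0), 100], [0, 24, 1, np.float64(-0.0), 100], [1, 24, 1, np.float64(-0.0), 100], [0, 23, 1, np.float64(-0.0), 100], [0, 24, 1, np.float64(-0.0), 100], [1, 24, 1, np.float64(-0.0), 100], [0, 23, 0, np.float64(-0.0), 100]]
end [0.648  0.269  0.0703] 11.48
```

>>> servo_tool([
  [0, 24, 1, 0, 100],
  [1, 24, 1, 0, 100],
  [0, 24, 1, 0, 100],
  [1, 24, 1, 0, 100],
  [0, 24, 1, 0, 100],
  [0, 24, 1, 0, 100],
  [1, 23, 1, 0, 100],
  [0, 23, 1, 0, 100],
])

```text
t: 4.0
position: [0.6466, 0.2718, 0.0689]
eef_rot: [-1.565, -0.159, 0.16]
wrist_force: [0.8, -0.4, 0.7]
grip_width: 0.088
```

Run:
```python
from h import *
st();p=imaging.capture("wrist");rect(p,"stone",.03);st()
plan([.648,.2695,.019],11.56,4)
```

```text
4.0 pos [0.6466 0.2718 0.0689] x [ 0.979  0.202 -0.   ] y [-0.  0. -1.] z [-0.202  0.979  0.   ] F [ 0.83 -0.43  0.69] w 0.08799221717973092
stone 0.57 (644.11181640625, 287.34381103515625) (50.19879150390625, 113.53518676757812) 11.724120140075684 px [275 126] [387 358]
4.1 pos [0.6444 0.2708 0.0663] x [ 0.979  0.202 -0.006] y [-0.006 -0.002 -1.   ] z [-0.202  0.979 -0.001] F [ 0.47 -0.17 -0.2 ] w 0.08774933141463592
[[1, 12, 0, np.float64(0.0), 100], [1, 12, -1, np.float64(0.0), 100], [0, 11, 0, np.float64(0.0), 100], [1, 12, -1, np.float64(0.0), 100]]
end [0.6477 0.2694 0.0193] 11.64
```

>>> servo_tool([
  [1, 12, 0, 0, 100],
  [1, 12, -1, 0, 100],
  [0, 12, 0, 0, 100],
  [0, 11, 0, 0, 100],
  [0, 0, 0, 0, 40],
  [0, 0, 0, 0, 40],
  [0, 0, 0, 0, 40],
  [0, 0, 0, 0, 40],
], grip_force=35)

```text
t: 4.9
position: [0.6504, 0.27, 0.0233]
eef_rot: [-1.565, -0.159, 0.157]
wrist_force: [-0.1, -0.2, -0.4]
grip_width: 0.0596
```

>>> servo_tool([
  [0, 0, 0, 0, 40],
  [0, 0, 0, 0, 40],
  [0, -10, 0, 0, 40],
  [0, -20, 0, 0, 40],
  [0, -30, 0, 0, 40],
  [0, -30, 0, 0, 40],
  [0, -30, 0, 0, 40],
  [0, 0, 0, 0, 40],
])

```text
t: 5.7
position: [0.6532, 0.2711, 0.149]
eef_rot: [-1.562, -0.165, 0.15]
wrist_force: [1.0, 1.4, -3.9]
grip_width: 0.05
```

Lift confirmed, with the opening at 50 mm and 3.9 N of weight. Next I'll fit the holder's pose from several pictures.

```bash
cat >> h.py <<'E'
def fit(pts):
    """pts: list of (local xy, world xy, w): 2D rigid fit -> origin, heading deg, residuals"""
    L=np.array([q[0] for q in pts],float);W=np.array([q[1] for q in pts])
    lc,wc=L.mean(0),W.mean(0);l,w=L-lc,W-wc
    th=np.arctan2((l[:,0]*w[:,1]-l[:,1]*w[:,0]).sum(),(l*w).sum());Rm=np.array([[np.cos(th),-np.sin(th)],[np.sin(th),np.cos(th)]])
    o=wc-Rm@lc;return o,np.degrees(th),(W-(o+L@Rm.T))
def holderpts(p):
    out=[]
    for n,l in(("hub",(0,0)),("holder",(0,0)),("stop_nominal",(.265,0)),("guard_top",(-.118,0)),("jaw",(.0864,0))):
        r=imaging.pinpoint(p,n)
        if r and r[0]["conf"]>.4: out.append((l,np.array(r[0]["position"])[:2],n))
    return out
E
python3 - <<'E'
from h import *
import pickle
S=[readout.get_state()["position"].round(4)]
pts=[]
for c in("top","scene")*2:
    p=imaging.capture(c);pts+=holderpts(p);S.append(readout.get_state()["position"].round(4))
print(S)
pts=[q for q in pts]
o,th,r=fit(pts);print(o,th);[print(q[2],x) for q,x in zip(pts,(r*1e3).round(1))]
pickle.dump(pts,open("pts.pkl","wb"))
h=np.array([np.cos(np.radians(th)),np.sin(np.radians(th))])
T=o+h*.174;print(T);plan([*T,.2],th-90,16,grip=40)
E
```

```text
[array([0.6532, 0.2711, 0.149 ]), array([0.6488, 0.2694, 0.1406]), array([0.6498, 0.2698, 0.1421]), array([0.65  , 0.2699, 0.1427]), array([0.65  , 0.2699, 0.1427])]
[ 0.51799595 -0.17140273] 97.76725208818564
hub [-2.4 -0.2]
holder [2.5 1.5]
stop_nominal [1.5 3.8]
guard_top [-0.7  2.4]
jaw [1.2 0.2]
hub [ 1.6 -3.8]
holder [-1.7 -1.1]
stop_nominal [-1.3  0.3]
guard_top [ 1.4 -4.5]
jaw [0.7 2. ]
hub [-3.8 -0.4]
holder [2.2 0.1]
stop_nominal [-0.6  1.7]
guard_top [0.5 0.9]
jaw [3.7 1.6]
hub [-1.2 -2.9]
holder [-0.7 -0.7]
stop_nominal [-1.2 -3. ]
jaw [-1.6  1.9]
[0.49447997 0.00100087]
[[-13, -4, -15, np.float64(0.0), 40], [-13, -3, -14, np.float64(0.01), 40], [-12, -4, -15, np.float64(0.0), 40], [-13, -3, -14, np.float64(0.01), 40], [-13, -4, -15, np.float64(0.0), 40], [-12, -3, -15, np.float64(0.0), 40], [-13, -4, -15, np.float64(0.01), 40], [-12, -4, -15, np.float64(0.0), 40]]
[[-13, -3, -15, np.float64(0.01), 40], [-12, -4, -15, np.float64(0.0), 40], [-12, -3, -15, np.float64(0.0), 40], [-13, -4, -15, np.float64(0.01), 40], [-12, -4, -15, np.float64(0.0), 40], [-12, -3, -15, np.float64(0.01), 40], [-12, -4, -15, np.float64(0.0), 40], [-12, -3, -15, np.float64(0.01), 40]]
end [0.4944 0.0015 0.1997] 7.51
```

>>> servo_tool([
  [-13, -4, -15, 0, 40],
  [-13, -3, -14, 0.01, 40],
  [-12, -4, -15, 0, 40],
  [-13, -3, -14, 0.01, 40],
  [-13, -4, -15, 0, 40],
  [-12, -3, -15, 0, 40],
  [-13, -4, -15, 0.01, 40],
  [-12, -4, -15, 0, 40],
])

```text
t: 7.7
position: [0.5722, 0.1344, 0.172]
eef_rot: [-1.567, -0.135, 0.134]
wrist_force: [0.2, -0.5, -4.1]
grip_width: 0.0497
```

>>> servo_tool([
  [-13, -3, -15, 0.01, 40],
  [-12, -4, -15, 0, 40],
  [-12, -3, -15, 0, 40],
  [-13, -4, -15, 0.01, 40],
  [-12, -4, -15, 0, 40],
  [-12, -3, -15, 0.01, 40],
  [-12, -4, -15, 0, 40],
  [-12, -3, -15, 0.01, 40],
])

```text
t: 8.5
position: [0.4936, 0.0001, 0.2002]
eef_rot: [-1.568, -0.103, 0.102]
wrist_force: [-0.1, 0.2, -4.6]
grip_width: 0.0494
```

Run:
```python
from h import *
import pickle
for i in range(2): imaging.capture("top")
p=imaging.capture("wrist");save(p,"w2.png");st()
pts=pickle.load(open("pts.pkl","rb"));o,th,_=fit(pts)
pin(p,["stop_nominal","jaw","hub","stone","holder"])
u=np.radians(th);h=np.array([np.cos(u),np.sin(u)]);n=np.array([-h[1],h[0]])
for x in(.09,.265,.305):
  print(x,[proj(p,[*(o+h*x+n*y),.03]).round(0) for y in(-.023,0,.023)])
```

```text
8.65 pos [4.939e-01 3.000e-04 2.001e-01] x [0.992 0.129 0.001] y [ 0.001  0.    -1.   ] z [-0.129  0.992 -0.   ] F [ 0.75  0.58 -4.88] w 0.04983498177595285
stop_nominal [0.4788 0.0878 0.036 ] 0.82
stone [ 0.4962 -0.0019  0.1798] 0.92
0.09 [array([359., 321.]), array([332., 321.]), array([304., 321.])]
0.265 [array([362., 103.]), array([331., 103.]), array([299., 103.])]
0.305 [array([363.,  44.]), array([330.,  44.]), array([298.,  44.])]
```

View pics/w2.png

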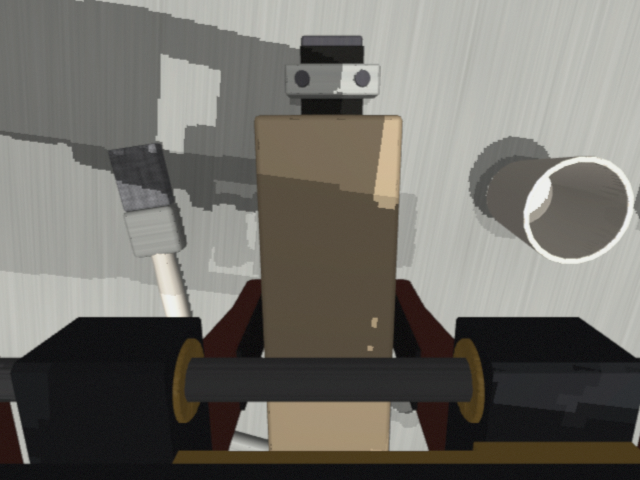

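The stone is held square, with its end at px row 117 and columns 255–402. The bed is at columns 301–363 and the end stop's face at row ~97. Now I'll compute the stone's pose relative to the bed.

Run:
```python
from h import *
import pickle
p=imaging.capture("wrist")
pts=pickle.load(open("pts.pkl","rb"));o,th,_=fit(pts)
u=np.radians(th);h=np.array([np.cos(u),np.sin(u)]);n=np.array([-h[1],h[0]])
loc=lambda w:((w[:2]-o)@h*1e3,(w[:2]-o)@n*1e3)
for q in[(255,117),(402,117),(270,450),(388,450)]: print("stone",q,np.round(loc(bp(p,q,.2073)),1))
for q in[(302,36),(363,36),(302,110),(363,110)]: print("bed",q,np.round(loc(bp(p,q,.03)),1))
for q in[(286,97),(379,97)]: print("stopface z57",q,np.round(loc(bp(p,q,.057)),1), "z30",np.round(loc(bp(p,q,.03)),1))
s,m=st();print("tcp loc",loc(s["position"]),"heading off",np.degrees(np.arctan2(m[1,0],m[0,0]))-(th-90))
```

```text
stone (255, 117) [249.   23.9]
stone (402, 117) [248.8 -24.3]
stone (270, 450) [119.2  24. ]
stone (388, 450) [119.  -24.1]
bed (302, 36) [312.3  18.3]
bed (363, 36) [312.2 -24.9]
bed (302, 110) [262.4  19.3]
bed (363, 110) [262.2 -25.8]
stopface z57 (286, 97) [269.   28.2] z30 [271.5  30.9]
stopface z57 (379, 97) [268.8 -34.2] z30 [271.3 -37.4]
8.95 pos [0.4946 0.0019 0.1995] x [ 0.991  0.132 -0.   ] y [-0.  0. -1.] z [-0.132  0.991  0.   ] F [-0.39 -0.54 -5.37] w 0.04976907253611533
tcp loc (np.float64(174.89247564842296), np.float64(-0.2479994997187096)) heading off -0.21079878555736098
```

>>> servo_tool([
  [1, 20, 1, 0, 40],
  [1, 25, 1, 0, 40],
  [1, 25, 1, 0, 40],
  [0, 25, 0, 0, 40],
  [0, 20, 0, 0, 40],
  [0, 15, 0, 0, 40],
  [0, 10, 0, 0, 40],
  [0, 0, 0, 0, 40],
])

```text
t: 9.75
position: [0.4964, 0.0051, 0.0585]
eef_rot: [-1.568, -0.102, 0.105]
wrist_force: [0.0, 0.9, -5.1]
grip_width: 0.05
```

>>> servo_tool([
  [0, 2, 0, 0, 40],
  [0, 2, 0, 0, 40],
  [0, 1, 0, 0, 40],
  [0, 1, 0, 0, 40],
  [0, 0, 0, 0, 40],
  [0, 0, 0, 0, 40],
  [0, 0, 0, 0, 40],
  [0, 0, 0, 0, 40],
])

```text
t: 10.55
position: [0.4969, 0.0048, 0.0537]
eef_rot: [-1.568, -0.103, 0.103]
wrist_force: [-0.8, 0.3, -4.5]
grip_width: 0.0499
```

Run:
```python
from h import *
st();p=imaging.capture("scene");save(p,"s2.png",(200,160,440,340),3.3);st()
```

```text
10.55 pos [0.4969 0.0048 0.0537] x [0.991 0.131 0.   ] y [ 0.  0. -1.] z [-0.131  0.991  0.   ] F [-0.8   0.33 -4.54] w 0.04988285273210843
10.6 pos [0.4969 0.0048 0.0537] x [0.991 0.131 0.   ] y [ 0. -0. -1.] z [-0.131  0.991 -0.   ] F [-0.15 -0.17 -4.37] w 0.04950317104218834
```

View pics/s2.png

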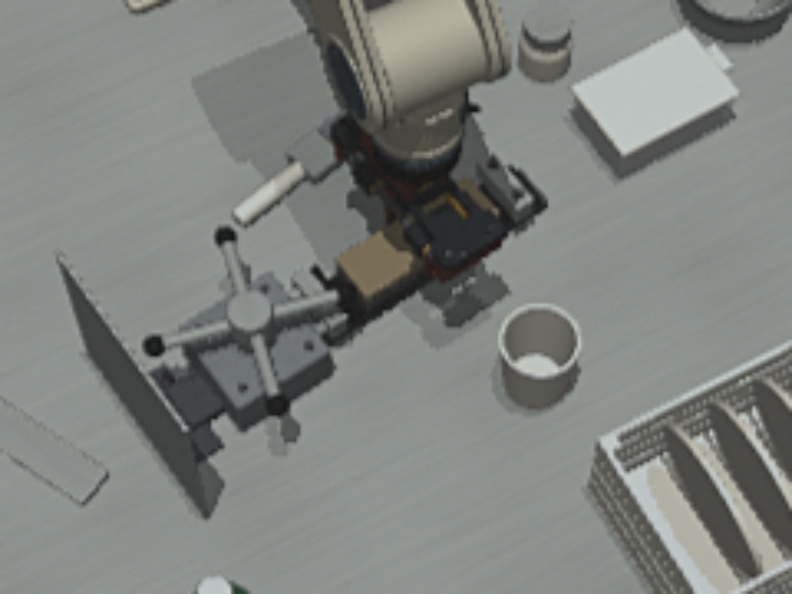

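The stone hangs in line over the bed, clear of the jaw, and its weight is still on the gripper. I'll inch it down to contact.

>>> servo_tool([
  [0, 1, 0, 0, 40],
  [0, 0, 0, 0, 40],
  [0, 0, 0, 0, 40],
  [0, 1, 0, 0, 40],
  [0, 0, 0, 0, 40],
  [0, 0, 0, 0, 40],
  [0, 0, 0, 0, 40],
  [0, 0, 0, 0, 40],
])

```text
t: 11.4
position: [0.4971, 0.0048, 0.0531]
eef_rot: [-1.568, -0.103, 0.103]
wrist_force: [-4.2, 0.4, 19.4]
grip_width: 0.05
```

>>> servo_tool([
  [0, -1, 0, 0, 40],
  [0, 0, 0, 0, 40],
  [0, 0, 0, 0, 70],
  [0, 0, 0, 0, 70],
  [0, 0, 0, 0, 90],
  [0, 0, 0, 0, 90],
  [0, 0, 0, 0, 90],
  [0, 0, 0, 0, 90],
])

```text
t: 12.2
position: [0.4969, 0.0048, 0.0526]
eef_rot: [-1.568, -0.103, 0.103]
wrist_force: [0.8, 1.0, -0.2]
grip_width: 0.0786
```

>>> servo_tool([
  [0, -10, 0, 0, 90],
  [0, -20, 0, 0, 90],
  [0, -30, 0, 0, 90],
  [0, -40, 0, 0, 90],
  [0, -40, -10, 0, 90],
  [0, -30, -20, 0, 90],
  [0, -20, -20, 0, 90],
  [0, 0, 0, 0, 90],
])

```text
t: 13.0
position: [0.5055, -0.0464, 0.2464]
eef_rot: [-1.57, -0.107, 0.096]
wrist_force: [-0.2, 0.7, 1.3]
grip_width: 0.0785
```

Run:
```python
from h import *
import pickle
p=imaging.capture("top");p=imaging.capture("wrist");save(p,"w3.png");st()
pts=pickle.load(open("pts.pkl","rb"));o,th,_=fit(pts)
rect(p,"stone",.06);pin(p,["stone","hub","jaw","stop_nominal","capstan"]);print("o",o,th)
```

```text
13.1 pos [ 0.5032 -0.0448  0.243 ] x [0.992 0.129 0.001] y [ 0.001  0.    -1.   ] z [-0.129  0.992  0.   ] F [-0.38  0.51  0.32] w 0.07898868322096783
stone 0.59 (496.74322509765625, 4.65936279296875) (51.75623321533203, 149.9227294921875) 7.969121932983398 px [292  58] [360 250]
stone [0.4981 0.0021 0.029 ] 0.8
jaw [ 0.5054 -0.0835  0.0295] 0.79
stop_nominal [0.482  0.0886 0.0342] 0.8Traceback (most recent call last):
  File "<stdin>", line 5, in <module>
  File "h.py", line 10, in pin
    for r in imaging.pinpoint(p,n)[:2]: print(n,np.round(r["position"],4),round(r["conf"],2))
             ~~~~~~~~~~~~~~~~^^^^^
ValueError: it knows: bowl, brush, cup, food_box, guard_top, holder, hub, jar, jaw, knife, stone, stop_nominal
```

View pics/w3.png

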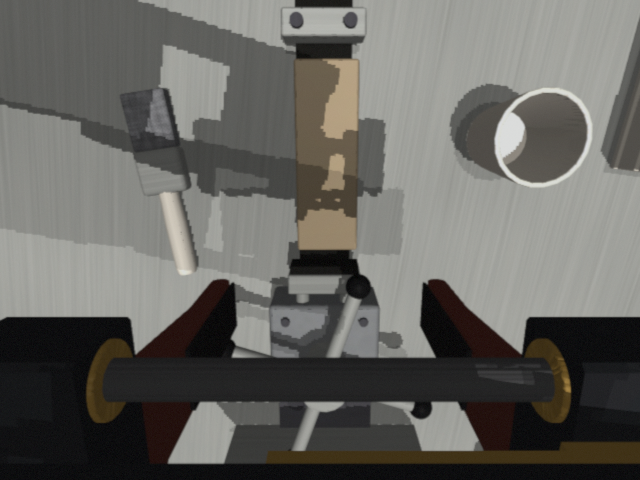

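The stone is down and released, square on the bed at px (295–358, 58–250), with gaps of about 8–10 mm at the jaw (row 262) and the stop (row 42). Now I'll find the spokes: one ball is at px (358,287), another at (421,408).

Run:
```python
from h import *
import pickle
pts=pickle.load(open("pts.pkl","rb"));o,th,_=fit(pts)
p=imaging.capture("wrist")
print("w",[bp(p,q,.091)[:2].round(4) for q in[(358,287),(421,408)]])
for c in("top","scene"):
    p=imaging.capture(c);f=p["frame"]
    m=imaging.trace(p,"capstan")[0]["pixels"].astype(np.uint8);m=cv2.dilate(m,np.ones((3,3)))
    d=((f.max(2)<45)&(m>0)).astype(np.uint8)
    n,l,s,ce=cv2.connectedComponentsWithStats(d)
    B=[]
    for i in range(1,n):
        if s[i,4]>=6: w=bp(p,ce[i],.091)[:2];dd=w-o;B.append(w);print(c,s[i,4],ce[i].round(1),w.round(4),"r",np.hypot(*dd).round(4),"phi",(np.degrees(np.arctan2(dd[1],dd[0]))-th).round(1))
s,m=st();print(s["qpos"].round(2))
```

```text
w [array([ 0.5306, -0.0852]), array([ 0.5995, -0.1851])]
top 33 [385.8 209.5] [ 0.6002 -0.1874] r 0.0837 phi -108.8
top 69 [412.6 249.8] [ 0.4992 -0.2568] r 0.0875 phi -200.2
top 31 [372.1 276.4] [ 0.4293 -0.1554] r 0.0902 phi 72.0
scene 18 [267.9 230.9] [ 0.4341 -0.1524] r 0.0861 phi 69.5
scene 36 [304.1 247.9] [ 0.5351 -0.0851] r 0.088 phi -19.0
scene 27 [246.2 264.5] [ 0.5042 -0.2548] r 0.0846 phi -197.2
scene 37 [283.7 282.4] [ 0.6053 -0.1861] r 0.0885 phi -107.3
13.6 pos [ 0.5033 -0.0445  0.2423] x [ 0.991  0.131 -0.001] y [-0.001  0.    -1.   ] z [-0.131  0.991  0.   ] F [ 0.08 -0.03 -0.84] w 0.07882261442853804
[-0.11  0.24  1.89 -0.    1.02 -0.24]
```

Run:
```python
from h import *
plan([.4344,-.1872,.16],-10.9,8,grip=0)
```

```text
[[-11, 10, -17, np.float64(0.04), 0], [-10, 11, -17, np.float64(0.04), 0], [-10, 10, -17, np.float64(0.04), 0], [-8, 10, -18, np.float64(0.04), 0], [-9, 10, -18, np.float64(0.04), 0], [-7, 11, -18, np.float64(0.04), 0], [-7, 10, -19, np.float64(0.04), 0], [-5, 10, -19, np.float64(0.04), 0]]
end [ 0.4348 -0.1876  0.1603] -10.81
```

>>> servo_tool([
  [-11, 10, -17, 0.04, 0],
  [-10, 11, -17, 0.04, 0],
  [-10, 10, -17, 0.04, 0],
  [-8, 10, -18, 0.04, 0],
  [-9, 10, -18, 0.04, 0],
  [-7, 11, -18, 0.04, 0],
  [-7, 10, -19, 0.04, 0],
  [-5, 10, -19, 0.04, 0],
], grip_force=40)

```text
t: 14.4
position: [0.4345, -0.1885, 0.1602]
eef_rot: [-1.566, 0.15, -0.15]
wrist_force: [0.5, -0.1, 0.4]
grip_width: 0.0185
```

>>> servo_tool([
  [0, 20, 0, 0, 0],
  [0, 20, 0, 0, 0],
  [0, 20, 0, 0, 0],
  [0, 14, 0, 0, 0],
  [0, 4, 0, 0, 0],
  [0, 0, 0, 0, 0],
  [0, 0, 0, 0, 0],
  [0, 0, 0, 0, 0],
])

```text
t: 15.2
position: [0.4355, -0.1881, 0.0834]
eef_rot: [-1.566, 0.147, -0.149]
wrist_force: [0.6, 0.2, -0.6]
grip_width: 0.0002
```

Run:
```python
from h import *
st();p=imaging.capture("wrist");save(p,"w4.png");st()
```

```text
15.2 pos [ 0.4355 -0.1881  0.0834] x [ 0.982 -0.188  0.001] y [ 0.001 -0.001 -1.   ] z [ 0.188  0.982 -0.   ] F [ 0.58  0.2  -0.59] w 0.0001631645689285973
15.25 pos [ 0.4354 -0.188   0.0834] x [ 0.982 -0.188  0.001] y [ 0.001 -0.001 -1.   ] z [ 0.188  0.982 -0.   ] F [ 0.17  0.1  -0.72] w 0.0005205051582343648
```

View pics/w4.png

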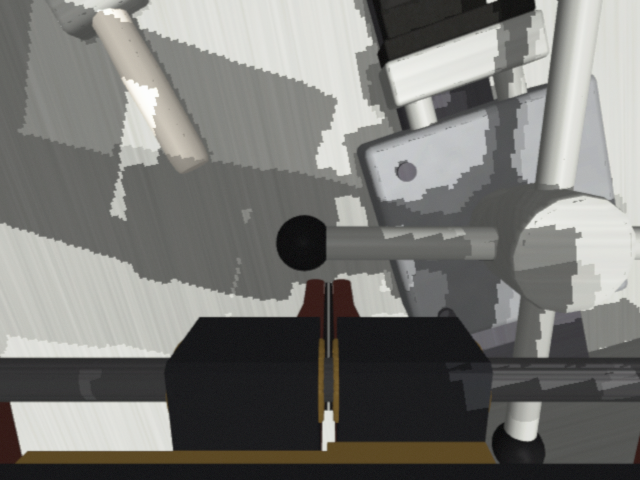

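The closed fingers stand just behind the ball at px (303,243), but its centre sits close to the finger's outer edge at column 300. I'll move 4 mm outward and then make contact.

>>> servo_tool([
  [-4, 0, 0, 0, 0],
  [0, 0, 4, 0, 0],
  [0, 0, 4, 0, 0],
  [0, 0, 2, 0, 0],
  [0, 0, 2, 0, 0],
  [0, 0, 2, 0, 0],
  [-0.4, 0, 2, 0.02, 0],
  [-0.4, 0, 2, 0.02, 0],
])

```text
t: 16.05
position: [0.4334, -0.17, 0.0827]
eef_rot: [-1.565, 0.18, -0.179]
wrist_force: [-3.2, -9.5, 1.2]
grip_width: 0.0001
```

Run:
```python
from h import *
s,m=st();print("Ftool",(m.T@s["wrist_force"]).round(2))
```

```text
16.05 pos [ 0.4334 -0.17    0.0827] x [ 0.974 -0.227 -0.   ] y [-0.    -0.001 -1.   ] z [ 0.227  0.974 -0.001] F [-3.23 -9.49  1.21] w 9.37913349800917e-05
Ftool [-1.   -1.19 -9.98]
```

>>> servo_tool([
  [-1.6, 0, 8.3, 0.1, 0],
  [-1.6, 0, 8.3, 0.1, 0],
  [-1.6, 0, 8.3, 0.1, 0],
  [-1.6, 0, 8.3, 0.1, 0],
  [-1.6, 0, 8.3, 0.1, 0],
  [-1.6, 0, 8.3, 0.1, 0],
  [-1.6, 0, 8.3, 0.1, 0],
  [-1.6, 0, 8.3, 0.1, 0],
])

```text
t: 16.85
position: [0.4582, -0.1088, 0.0827]
eef_rot: [-1.419, 0.805, -0.804]
wrist_force: [-3.6, -8.8, 1.8]
grip_width: 0.0006
```

```bash
cat >> h.py <<'E'
def peg(hub=(.517,-.1705)):
    s,m=st();d=s["position"][:2]-np.array(hub);print("Ftool",(m.T@s["wrist_force"]).round(2),"rad",-d@m[:2,0],"tan",d@m[:2,2],"heading",np.degrees(np.arctan2(m[1,0],m[0,0])));return s,m
E
python3 - <<'E'
from h import *
peg();p=imaging.capture("wrist");save(p,"w5.png");peg()
E
```

```text
16.85 pos [ 0.4582 -0.1088  0.0827] x [ 0.513 -0.858  0.001] y [-0.001 -0.001 -1.   ] z [ 0.858  0.513 -0.002] F [-3.56 -8.8   1.75] w 0.0005892259892629574
Ftool [ 5.73 -1.74 -7.58] rad 0.08306054162534668 tan -0.018818471711497177 heading -59.14699797336639
16.9 pos [ 0.4589 -0.1081  0.0826] x [ 0.508 -0.861  0.   ] y [-0.001 -0.001 -1.   ] z [ 0.861  0.508 -0.001] F [-1.43 -4.62  0.2 ] w 0.00023105921102676926
Ftool [ 3.25 -0.2  -3.58] rad 0.0832827864420399 tan -0.01837549521062145 heading -59.467288214412974
```

View pics/w5.png

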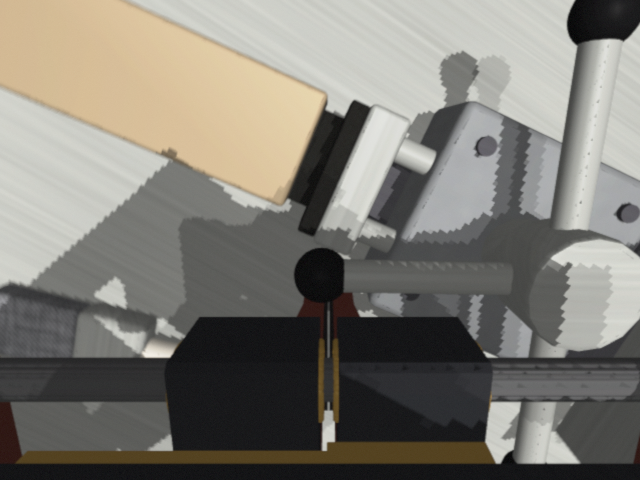

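The ball at (320,275) is centred on the fingers and the jaw is advancing; the pad is still ~8 mm from the stone. I'll continue the stroke.

>>> servo_tool([
  [-1.5, 0, 8.3, 0.1, 0],
  [-1.5, 0, 8.3, 0.1, 0],
  [-1.5, 0, 8.3, 0.1, 0],
  [-1.5, 0, 8.3, 0.1, 0],
  [-1.5, 0, 8.3, 0.1, 0],
  [-1.5, 0, 8.3, 0.1, 0],
  [-1.5, 0, 8.3, 0.1, 0],
  [-1.5, 0, 8.3, 0.1, 0],
])

```text
t: 17.7
position: [0.517, -0.0835, 0.0821]
eef_rot: [-1.078, 1.405, -1.396]
wrist_force: [-7.3, 2.6, 6.6]
grip_width: 0.0002
```

Run:
```python
from h import *
s,m=peg();print(s["qpos"].round(2))
p=imaging.capture("top")
pin(p,["jaw","stone"])
```

```text
17.7 pos [ 0.517  -0.0835  0.0821] x [-0.259 -0.966  0.   ] y [-0.006  0.001 -1.   ] z [ 0.966 -0.259 -0.007] F [-7.26  2.62  6.63] w 0.0001591101034460201
Ftool [-0.65 -6.58 -7.74] rad 0.08405843495714992 tan -0.022504891953519495 heading -105.02082193777699
[-0.18  0.52  1.94  0.    0.69  1.65]
stone [0.4985 0.0018 0.0271] 0.88
```

>>> servo_tool([
  [0, 0, -8, 0, 0],
  [0, 0, -8, 0, 0],
  [0, -20, 0, 0, 0],
  [0, -25, 0, -0.1, 0],
  [0, -20, 0, -0.1, 0],
  [0, 0, 0, -0.1, 0],
  [0, 0, 0, -0.1, 0],
  [0, 0, 0, -0.1, 0],
])

```text
t: 18.65
position: [0.504, -0.0804, 0.1481]
eef_rot: [-1.315, 1.025, -1.027]
wrist_force: [-0.0, -0.6, -0.0]
grip_width: 0.0003
```

Run:
```python
from h import *
p=imaging.capture("wrist");save(p,"w6.png");peg();plan([.4296,-.1807,.148],-14.7,12,grip=0)
```

```text
18.7 pos [ 0.5039 -0.0804  0.1479] x [ 0.248 -0.969  0.   ] y [ 0.001 -0.    -1.   ] z [0.969 0.248 0.001] F [ 0.08 -0.04 -0.42] w 0.0002475684789180418
Ftool [0.06 0.42 0.07] rad 0.09054462388422023 tan 0.009678790221042687 heading -75.62616875115118
[[7, 0, -8, np.float64(-0.09), 0], [5, 0, -9, np.float64(-0.09), 0], [5, 0, -9, np.float64(-0.09), 0], [5, 0, -9, np.float64(-0.08), 0], [3, 0, -10, np.float64(-0.09), 0], [2, 0, -10, np.float64(-0.09), 0], [2, 0, -11, np.float64(-0.09), 0], [1, 0, -10, np.float64(-0.09), 0]]
[[-1, 0, -10, np.float64(-0.09), 0], [-1, 0, -11, np.float64(-0.09), 0], [-2, 0, -10, np.float64(-0.08), 0], [-3, 0, -10, np.float64(-0.09), 0]]
end [ 0.4295 -0.1808  0.1479] -14.89
```

>>> servo_tool([
  [7, 0, -8, -0.09, 0],
  [5, 0, -9, -0.09, 0],
  [5, 0, -9, -0.09, 0],
  [5, 0, -9, -0.08, 0],
  [3, 0, -10, -0.09, 0],
  [2, 0, -10, -0.09, 0],
  [2, 0, -11, -0.09, 0],
  [1, 0, -10, -0.09, 0],
])

```text
t: 19.5
position: [0.4537, -0.1473, 0.1477]
eef_rot: [-1.516, 0.483, -0.484]
wrist_force: [0.9, -1.3, -0.2]
grip_width: 0.0001
```

>>> servo_tool([
  [-1, 0, -10, -0.09, 0],
  [-1, 0, -11, -0.09, 0],
  [-2, 0, -10, -0.08, 0],
  [-3, 0, -10, -0.09, 0],
  [0, 20, 0, 0, 0],
  [0, 25, 0, 0, 0],
  [0, 20, 0, 0, 0],
  [0, 0, 0, 0, 0],
])

```text
t: 20.3
position: [0.4271, -0.1794, 0.0809]
eef_rot: [-1.559, 0.216, -0.209]
wrist_force: [-0.3, 0.3, 0.2]
grip_width: 0.0005
```

Run:
```python
from h import *
peg();p=imaging.capture("wrist");save(p,"w7.png");peg()
```

```text
20.3 pos [ 0.4271 -0.1794  0.0809] x [ 0.964 -0.267 -0.004] y [-0.004  0.002 -1.   ] z [0.267 0.964 0.001] F [-0.3   0.26  0.24] w 0.0005220688586643062
Ftool [-0.36 -0.24  0.18] rad 0.08422326038151226 tan -0.032568949948362805 heading -15.507325501945246
20.35 pos [ 0.4279 -0.1797  0.082 ] x [ 0.964 -0.267 -0.003] y [-0.002  0.001 -1.   ] z [0.267 0.964 0.   ] F [0.18 0.1  0.86] w 0.0004896382385605798
Ftool [ 0.14 -0.86  0.14] rad 0.08336843759358153 tan -0.032647276534745445 heading -15.487622065458623
```

View pics/w7.png

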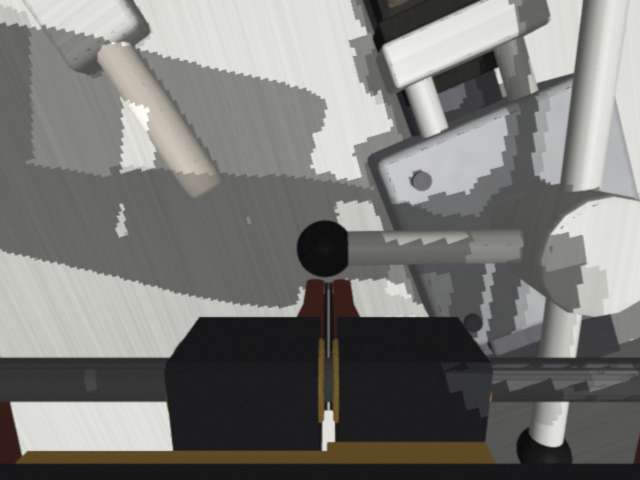

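>>> servo_tool([
  [0, 0, 4, 0, 0],
  [0, 0, 4, 0, 0],
  [0, 0, 4, 0, 0],
  [-1.2, 0, 6.4, 0.08, 0],
  [-1.6, 0, 8.3, 0.1, 0],
  [-1.6, 0, 8.3, 0.1, 0],
  [-1.6, 0, 8.3, 0.1, 0],
  [-1.6, 0, 8.3, 0.1, 0],
])

```text
t: 21.15
position: [0.4427, -0.1302, 0.0835]
eef_rot: [-1.491, 0.588, -0.589]
wrist_force: [-5.3, -7.1, 4.9]
grip_width: -0.0001
```

>>> servo_tool([
  [-1.5, 0, 8.3, 0.1, 0],
  [-1.5, 0, 8.3, 0.1, 0],
  [-1.5, 0, 8.3, 0.1, 0],
  [-1.5, 0, 8.3, 0.1, 0],
  [-1.5, 0, 8.3, 0.1, 0],
  [-1.5, 0, 8.3, 0.1, 0],
  [-0.8, 0, 4.1, 0.05, 0],
  [-0.6, 0, 3.3, 0.04, 0],
])

```text
t: 21.95
position: [0.4841, -0.0924, 0.083]
eef_rot: [-1.271, 1.116, -1.11]
wrist_force: [-8.3, 0.3, 6.7]
grip_width: 0.0005
```

Run:
```python
from h import *
peg();p=imaging.capture("top");peg();pin(p,["stone","jaw"])
```

```text
21.95 pos [ 0.4841 -0.0924  0.083 ] x [ 0.13  -0.992 -0.001] y [-0.005  0.001 -1.   ] z [ 0.991  0.13  -0.005] F [-8.25  0.31  6.74] w 0.0004873660796182603
Ftool [-1.39 -6.7  -8.17] rad 0.08176214521806711 tan -0.022470832873936614 heading -82.5269115744684
22.0 pos [ 0.4845 -0.0923  0.083 ] x [ 0.128 -0.992 -0.001] y [-0.004  0.001 -1.   ] z [ 0.992  0.128 -0.004] F [-7.07  0.73  5.72] w 0.0003377880200702861
Ftool [-1.64 -5.69 -6.94] rad 0.08176159213431855 tan -0.022193225035003396 heading -82.63770009351303
stone [0.4968 0.0098 0.0285] 0.74
```

>>> servo_tool([
  [-0.9, 0, 5, 0.06, 0],
  [-0.9, 0, 5, 0.06, 0],
  [-0.9, 0, 5, 0.06, 0],
  [-0.9, 0, 5, 0.06, 0],
  [-0.9, 0, 5, 0.06, 0],
  [-0.9, 0, 5, 0.06, 0],
  [-0.6, 0, 3.3, 0.04, 0],
  [-0.3, 0, 1.7, 0.02, 0],
])

```text
t: 22.9
position: [0.5187, -0.0866, 0.0826]
eef_rot: [-1.061, 1.425, -1.415]
wrist_force: [-6.8, 9.9, 4.0]
grip_width: 0.0006
```

Run:
```python
from h import *
peg();p=imaging.capture("top");peg();pin(p,["stone","jaw"]);p=imaging.capture("scene");pin(p,["stone"])
```

```text
22.9 pos [ 0.5187 -0.0866  0.0826] x [-0.286 -0.958 -0.001] y [-0.006  0.003 -1.   ] z [ 0.958 -0.286 -0.006] F [-6.76  9.85  3.96] w 0.0005611868955293713
Ftool [-7.51 -3.9  -9.32] rad 0.0809047570600474 tan -0.022342494180084084 heading -106.59267376469649
22.95 pos [ 0.5189 -0.0866  0.0826] x [-0.286 -0.958 -0.001] y [-0.005  0.003 -1.   ] z [ 0.958 -0.286 -0.006] F [-6.01  8.08  2.68] w 0.0005687064763986662
Ftool [-6.02 -2.62 -8.09] rad 0.08094101951044516 tan -0.022147493595298343 heading -106.62863023706348
stone [0.4937 0.0124 0.0289] 0.88
stone [ 3.959e-01 -4.335e-01 -4.000e-04] 0.73
stone [0.4993 0.0151 0.0271] 0.62
```

>>> servo_tool([
  [0, 0, -8, 0, 0],
  [0, 0, -8, 0, 0],
  [0, -20, 0, 0, 0],
  [0, -25, 0, -0.1, 0],
  [0, -20, 0, -0.1, 0],
  [0, 0, 0, -0.1, 0],
  [0, 0, 0, -0.1, 0],
  [0, 0, 0, -0.1, 0],
])

```text
t: 23.95
position: [0.506, -0.0841, 0.1484]
eef_rot: [-1.303, 1.048, -1.05]
wrist_force: [-0.2, 0.0, -0.5]
grip_width: 0.0
```

Run:
```python
from h import *
p=imaging.capture("wrist");save(p,"w8.png");peg();plan([.4296,-.1807,.148],-14.7,12,grip=0)
```

```text
24.0 pos [ 0.506  -0.0841  0.1483] x [ 0.219 -0.976  0.001] y [ 0.001 -0.    -1.   ] z [0.976 0.219 0.001] F [-0.59  0.01 -0.97] w 0.000357578451003689
Ftool [-0.14  0.97 -0.57] rad 0.08670083808947007 tan 0.008128049944270485 heading -77.35993989841747
[[6, 0, -8, np.float64(-0.09), 0], [6, 0, -9, np.float64(-0.09), 0], [5, 0, -9, np.float64(-0.09), 0], [4, 0, -9, np.float64(-0.09), 0], [4, 0, -10, np.float64(-0.1), 0], [2, 0, -10, np.float64(-0.09), 0], [1, 0, -10, np.float64(-0.09), 0], [1, 0, -10, np.float64(-0.09), 0]]
[[-1, 0, -10, np.float64(-0.09), 0], [-1, 0, -10, np.float64(-0.09), 0], [-3, 0, -10, np.float64(-0.09), 0], [-3, 0, -10, np.float64(-0.09), 0]]
end [ 0.4296 -0.1805  0.1483] -14.91
```

>>> servo_tool([
  [6, 0, -8, -0.09, 0],
  [6, 0, -9, -0.09, 0],
  [5, 0, -9, -0.09, 0],
  [4, 0, -9, -0.09, 0],
  [4, 0, -10, -0.1, 0],
  [2, 0, -10, -0.09, 0],
  [1, 0, -10, -0.09, 0],
  [1, 0, -10, -0.09, 0],
])

```text
t: 24.8
position: [0.4545, -0.1485, 0.1479]
eef_rot: [-1.515, 0.491, -0.492]
wrist_force: [0.6, 0.0, -0.1]
grip_width: 0.0005
```

>>> servo_tool([
  [-1, 0, -10, -0.09, 0],
  [-1, 0, -10, -0.09, 0],
  [-3, 0, -10, -0.09, 0],
  [-3, 0, -10, -0.09, 0],
  [0, 20, 0, 0, 0],
  [0, 25, 0, 0, 0],
  [0, 20, 0, 0, 0],
  [0, 0, 0, 0, 0],
])

```text
t: 25.6
position: [0.4273, -0.1792, 0.0811]
eef_rot: [-1.559, 0.215, -0.21]
wrist_force: [-0.5, -0.1, 0.9]
grip_width: 0.0004
```

>>> servo_tool([
  [0, 0, 4, 0, 0],
  [0, 0, 4, 0, 0],
  [0, 0, 2, 0, 0],
  [-0.6, 0, 3.3, 0.04, 0],
  [-0.6, 0, 3.3, 0.04, 0],
  [-0.6, 0, 3.3, 0.04, 0],
  [-0.6, 0, 3.3, 0.04, 0],
  [-0.6, 0, 3.3, 0.04, 0],
])

```text
t: 26.4
position: [0.434, -0.1542, 0.0835]
eef_rot: [-1.541, 0.368, -0.368]
wrist_force: [-4.7, -6.3, 3.4]
grip_width: 0.0006
```

Run:
```python
from h import *
peg()
```

```text
26.4 pos [ 0.434  -0.1542  0.0835] x [ 0.892 -0.453  0.   ] y [-0.    -0.001 -1.   ] z [ 0.453  0.892 -0.001] F [-4.75 -6.32  3.4 ] w 0.0005694547779331372
Ftool [-1.37 -3.39 -7.79] rad 0.08140106986304194 tan -0.023014055747159666 heading -26.91777250072554
```

>>> servo_tool([
  [-0.4, 0, 2.1, 0.025, 0],
  [-0.4, 0, 2.1, 0.025, 0],
  [-0.4, 0, 2.1, 0.025, 0],
  [-0.4, 0, 2.1, 0.025, 0],
  [-0.4, 0, 2.1, 0.025, 0],
  [-0.4, 0, 2.1, 0.025, 0],
  [-0.4, 0, 2.1, 0.025, 0],
  [-0.4, 0, 2.1, 0.025, 0],
])

```text
t: 27.2
position: [0.4391, -0.1378, 0.0834]
eef_rot: [-1.508, 0.526, -0.522]
wrist_force: [-7.1, -5.2, 6.8]
grip_width: 0.0005
```

Run:
```python
from h import *
peg()
```

```text
27.2 pos [ 0.4391 -0.1378  0.0834] x [ 0.784 -0.62  -0.002] y [-0.003 -0.    -1.   ] z [ 0.62   0.784 -0.002] F [-7.07 -5.19  6.77] w 0.0004983684285668378
Ftool [-2.34 -6.75 -8.47] rad 0.08141932744726288 tan -0.022705214629321395 heading -38.34489653217943
```

>>> servo_tool([
  [-0.4, 0, 2.1, 0.025, 0],
  [-0.4, 0, 2.1, 0.025, 0],
  [-0.4, 0, 2.1, 0.025, 0],
  [-0.4, 0, 2.1, 0.025, 0],
  [-0.4, 0, 2.1, 0.025, 0],
  [-0.4, 0, 2.1, 0.025, 0],
  [-0.4, 0, 2.1, 0.025, 0],
  [-0.4, 0, 2.1, 0.025, 0],
])

```text
t: 28.0
position: [0.4474, -0.123, 0.0832]
eef_rot: [-1.464, 0.682, -0.676]
wrist_force: [-8.9, -2.1, 6.9]
grip_width: 0.0006
```

Run:
```python
from h import *
peg();p=imaging.capture("wrist");save(p,"w9.png")
```

```text
28.0 pos [ 0.4474 -0.123   0.0832] x [ 0.645 -0.764 -0.003] y [-0.004  0.    -1.   ] z [ 0.764  0.645 -0.003] F [-8.95 -2.08  6.91] w 0.0005686071767986832
Ftool [-4.2  -6.87 -8.2 ] rad 0.08120167491470272 tan -0.02254007848930263 heading -49.812144596298175
```

View pics/w8.png

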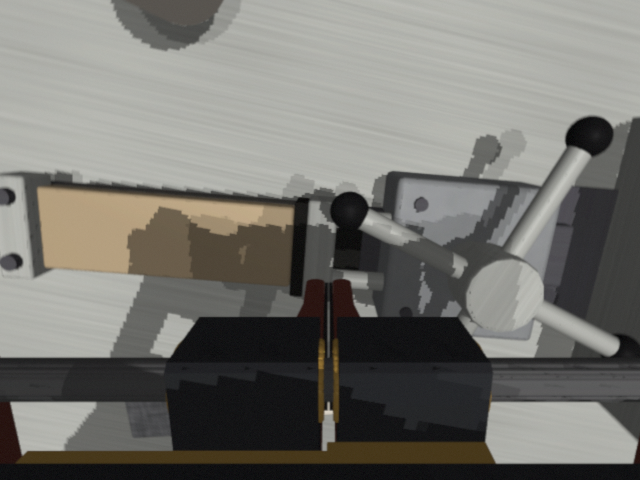

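Picture w8, taken at a handle angle of about 3.5, shows the pad against the stone (columns 38–293) and roughly 10 px (6 mm) left to the stop at column 27. That puts contact near 4.4 rad; the handle is at about 4.1 now, so I'll keep feeling.

>>> servo_tool([
  [-0.4, 0, 2.1, 0.025, 0],
  [-0.4, 0, 2.1, 0.025, 0],
  [-0.4, 0, 2.1, 0.025, 0],
  [-0.4, 0, 2.1, 0.025, 0],
  [-0.4, 0, 2.1, 0.025, 0],
  [-0.4, 0, 2.1, 0.025, 0],
  [-0.4, 0, 2.1, 0.025, 0],
  [-0.4, 0, 2.1, 0.025, 0],
])

```text
t: 28.85
position: [0.4585, -0.1104, 0.0829]
eef_rot: [-1.408, 0.837, -0.828]
wrist_force: [-9.2, -0.6, 7.0]
grip_width: 0.0002
```

Run:
```python
from h import *
peg()
```

```text
28.85 pos [ 0.4585 -0.1104  0.0829] x [ 0.481 -0.877 -0.004] y [-0.006  0.001 -1.   ] z [ 0.877  0.481 -0.005] F [-9.23 -0.55  6.99] w 0.00020381620417800952
Ftool [-3.98 -6.94 -8.39] rad 0.08084008904112164 tan -0.02240721431643737 heading -61.27853352906459
```

>>> servo_tool([
  [-0.3, 0, 1.7, 0.02, 0],
  [-0.3, 0, 1.7, 0.02, 0],
  [-0.3, 0, 1.7, 0.02, 0],
  [-0.3, 0, 1.7, 0.02, 0],
  [-0.3, 0, 1.7, 0.02, 0],
  [0, 0, 0, 0, 0],
  [0, 0, 0, 0, 0],
  [0, 0, 0, 0, 0],
])

```text
t: 29.65
position: [0.4652, -0.105, 0.0827]
eef_rot: [-1.375, 0.913, -0.903]
wrist_force: [-9.6, 1.7, 3.6]
grip_width: 0.0003
```

Run:
```python
from h import *
peg()
```

```text
29.65 pos [ 0.4652 -0.105   0.0827] x [ 0.391 -0.92  -0.004] y [-0.006  0.001 -1.   ] z [ 0.92   0.391 -0.005] F [-9.56  1.73  3.6 ] w 0.00028701032887981664
Ftool [-5.35 -3.54 -8.14] rad 0.08054545474090463 tan -0.021988110706320868 heading -66.95735864920702
```

>>> servo_tool([
  [0, 0, 0, 0, 0],
  [0, 0, 0, 0, 0],
  [0, 0, 0, 0, 0],
  [-0.3, 0, 1.7, 0.02, 0],
  [-0.3, 0, 1.7, 0.02, 0],
  [-0.3, 0, 1.7, 0.02, 0],
  [-0.3, 0, 1.7, 0.02, 0],
  [-0.3, 0, 1.7, 0.02, 0],
])

```text
t: 30.45
position: [0.4721, -0.1003, 0.0826]
eef_rot: [-1.34, 0.991, -0.979]
wrist_force: [-10.9, 3.1, 5.2]
grip_width: 0.0001
```

Run:
```python
from h import *
peg()
```

```text
30.45 pos [ 0.4721 -0.1003  0.0826] x [ 0.297 -0.955 -0.004] y [-0.007  0.002 -1.   ] z [ 0.955  0.297 -0.007] F [-10.89   3.09   5.19] w 8.956469917330566e-05
Ftool [-6.2  -5.1  -9.51] rad 0.08032354527156099 tan -0.02204273247694437 heading -72.73616869879844
```

>>> servo_tool([
  [0, 0, 0, 0, 0],
  [0, 0, 0, 0, 0],
  [0, 0, 0, 0, 0],
  [0, 0, 0, 0, 0],
  [-0.3, 0, 1.7, 0.02, 0],
  [-0.3, 0, 1.7, 0.02, 0],
  [-0.3, 0, 1.7, 0.02, 0],
  [-0.3, 0, 1.7, 0.02, 0],
])

```text
t: 31.25
position: [0.4781, -0.0971, 0.0825]
eef_rot: [-1.309, 1.051, -1.039]
wrist_force: [-9.9, 2.6, 4.2]
grip_width: 0.0001
```

Run:
```python
from h import *
peg()
```

```text
31.25 pos [ 0.4781 -0.0971  0.0825] x [ 0.22  -0.976 -0.004] y [-0.008  0.002 -1.   ] z [ 0.976  0.22  -0.007] F [-9.88  2.59  4.18] w 6.67549468347427e-05
Ftool [-4.71 -4.1  -9.1 ] rad 0.08009197625520703 tan -0.021802902341755404 heading -77.31969734530946
```

>>> servo_tool([
  [0, 0, 0, 0, 0],
  [0, 0, 0, 0, 0],
  [0, 0, 0, 0, 0],
  [0, 0, 0, 0, 0],
  [-0.3, 0, 1.7, 0.02, 0],
  [-0.3, 0, 1.7, 0.02, 0],
  [-0.3, 0, 1.7, 0.02, 0],
  [-0.3, 0, 1.7, 0.02, 0],
])

```text
t: 32.05
position: [0.4845, -0.0945, 0.0824]
eef_rot: [-1.276, 1.111, -1.099]
wrist_force: [-9.6, 5.2, 4.0]
grip_width: 0.0003
```

Run:
```python
from h import *
peg()
```

```text
32.05 pos [ 0.4845 -0.0945  0.0824] x [ 0.141 -0.99  -0.003] y [-0.008  0.002 -1.   ] z [ 0.99   0.141 -0.008] F [-9.63  5.19  4.  ] w 0.0002559068428040194
Ftool [-6.51 -3.91 -8.83] rad 0.07976622587448827 tan -0.021453849977018234 heading -81.90761785103409
```

>>> servo_tool([
  [0, 0, 0, 0, 0],
  [0, 0, 0, 0, 0],
  [0, 0, 0, 0, 0],
  [-0.4, 0, 1.7, 0.02, 0],
  [-0.4, 0, 1.7, 0.02, 0],
  [-0.4, 0, 1.7, 0.02, 0],
  [-0.4, 0, 1.7, 0.02, 0],
  [-0.4, 0, 1.7, 0.02, 0],
])

```text
t: 32.85
position: [0.493, -0.0917, 0.0824]
eef_rot: [-1.232, 1.185, -1.174]
wrist_force: [-9.4, 5.3, 4.0]
grip_width: 0.0006
```

```bash
cat >> h.py <<'E'
def tq():
    s,m=peg();f=m.T@s["wrist_force"];T=-.086*f[2]+.010*f[0];print("TORQUE",T.round(3),"grip est",((T-.7)/.007).round(0))
E
python3 - <<'E'
from h import *
tq()
p=imaging.capture("top");pin(p,["stone"]);p=imaging.capture("scene");pin(p,["stone"])
E
```

```text
32.85 pos [ 0.493  -0.0917  0.0824] x [ 0.041 -0.999 -0.002] y [-0.008  0.002 -1.   ] z [ 0.999  0.041 -0.008] F [-9.44  5.26  3.99] w 0.0005769098857773694
Ftool [-5.65 -3.91 -9.25] rad 0.07974214922245183 tan -0.02073281132462996 heading -87.6442207593837
TORQUE 0.739 grip est 6.0
stone [0.4953 0.0187 0.0274] 0.59
stone [0.4951 0.0219 0.0283] 0.81
```

>>> servo_tool([
  [0, 0, 0, 0, 0],
  [0, 0, 0, 0, 0],
  [0, 0, 0, 0, 0],
  [-0.4, 0, 1.7, 0.02, 0],
  [-0.4, 0, 1.7, 0.02, 0],
  [-0.4, 0, 1.7, 0.02, 0],
  [-0.4, 0, 1.7, 0.02, 0],
  [-0.4, 0, 1.7, 0.02, 0],
])

```text
t: 33.85
position: [0.5014, -0.0896, 0.0824]
eef_rot: [-1.185, 1.259, -1.247]
wrist_force: [-10.5, 6.1, 3.6]
grip_width: 0.0007
```

Run:
```python
from h import *
tq()
```

```text
33.85 pos [ 0.5014 -0.0896  0.0824] x [-0.059 -0.998 -0.002] y [-0.008  0.002 -1.   ] z [ 0.998 -0.059 -0.008] F [-10.5    6.15   3.58] w 0.000678591403457558
Ftool [ -5.52  -3.48 -10.87] rad 0.07986507631559431 tan -0.020346739793730556 heading -93.36988707977315
TORQUE 0.88 grip est 26.0
```

Torque is rising now, so the stone has met the stop. I'll go on in small steps.

>>> servo_tool([
  [0, 0, 0, 0, 0],
  [0, 0, 0, 0, 0],
  [0, 0, 0, 0, 0],
  [0, 0, 0, 0, 0],
  [0, 0, 0, 0, 0],
  [-0.4, 0, 1.7, 0.02, 0],
  [-0.4, 0, 1.7, 0.02, 0],
  [-0.4, 0, 1.7, 0.02, 0],
])

```text
t: 34.65
position: [0.5062, -0.0887, 0.0824]
eef_rot: [-1.156, 1.304, -1.291]
wrist_force: [-11.1, 5.5, 5.8]
grip_width: 0.0004
```

Run:
```python
from h import *
tq()
```

```text
34.65 pos [ 0.5062 -0.0887  0.0824] x [-0.119 -0.993 -0.001] y [-0.009  0.002 -1.   ] z [ 0.993 -0.119 -0.009] F [-11.11   5.47   5.85] w 0.00037101008113412656
Ftool [ -4.12  -5.74 -11.73] rad 0.07990442550710343 tan -0.020372635407906646 heading -96.81098890861749
TORQUE 0.968 grip est 38.0
```

>>> servo_tool([
  [0, 0, 0, 0, 0],
  [0, 0, 0, 0, 0],
  [0, 0, 0, 0, 0],
  [0, 0, 0, 0, 0],
  [-0.4, 0, 1.7, 0.02, 0],
  [-0.4, 0, 1.7, 0.02, 0],
  [-0.4, 0, 1.7, 0.02, 0],
  [-0.4, 0, 1.7, 0.02, 0],
])

```text
t: 35.45
position: [0.5128, -0.0881, 0.0824]
eef_rot: [-1.114, 1.362, -1.349]
wrist_force: [-13.0, 5.7, 6.4]
grip_width: 0.0007
```

Run:
```python
from h import *
tq()
```

```text
35.45 pos [ 0.5128 -0.0881  0.0824] x [-0.198 -0.98  -0.001] y [-0.009  0.002 -1.   ] z [ 0.98  -0.198 -0.01 ] F [-12.97   5.67   6.4 ] w 0.0006826258171353635
Ftool [ -3.    -6.26 -13.89] rad 0.07997605055602315 tan -0.020350287512889687 heading -101.39419403216561
TORQUE 1.165 grip est 66.0
```

Tangential push is 13.9 N against 8.5 N running free, so the grip is about 60 N. I'll back off and lift clear.

>>> servo_tool([
  [0, 0, -6, 0, 0],
  [0, 0, -8, 0, 0],
  [0, 0, -6, 0, 0],
  [0, -15, 0, 0, 0],
  [0, -25, 0, 0, 0],
  [0, -30, 0, 0, 0],
  [0, -40, 0, 0, 0],
  [0, -40, 0, 0, 0],
])

```text
t: 36.25
position: [0.4974, -0.0859, 0.2341]
eef_rot: [-1.109, 1.354, -1.354]
wrist_force: [0.4, 0.0, -0.3]
grip_width: 0.0003
```

>>> servo_tool([
  [0, -20, -20, 0, 0],
  [0, 0, -30, 0, 0],
  [0, 0, -30, 0, 0],
  [0, 0, -20, 0, 0],
  [0, 0, 0, 0, 0],
  [0, 0, 0, 0, 0],
  [0, 0, 0, 0, 0],
  [0, 0, 0, 0, 0],
])

```text
t: 37.05
position: [0.4008, -0.0664, 0.2527]
eef_rot: [-1.108, 1.353, -1.354]
wrist_force: [-0.2, 0.1, 0.0]
grip_width: 0.0004
```

Run:
```python
from h import *
p=imaging.capture("wrist");save(p,"w10.png");st();rect(p,"stone",.06);pin(p,["stone"])
for c in("top","scene"):
    q=imaging.capture(c);print(c);pin(q,["stone","holder","food_box","cup","jar","bowl","knife","brush"])
    if c=="scene":save(q,"s3.png",(200,160,440,340),3.3)
```

```text
37.1 pos [ 0.4006 -0.0664  0.2526] x [-0.197 -0.98   0.   ] y [ 0. -0. -1.] z [ 0.98  -0.197  0.   ] F [ 0.08 -0.15 -0.29] w 0.0002399318521046485
stone 0.63 (493.59429931640625, 19.452289581298828) (51.95695114135742, 151.04592895507812) 7.358720302581787 px [102  68] [296 188]
top
stone [0.4984 0.02   0.0261] 0.96
holder [ 0.5177 -0.1713 -0.0012] 0.73
holder [ 0.3518  0.2258 -0.0017] 0.73
food_box [0.4598 0.2851 0.0027] 0.92
cup [0.65   0.0407 0.0038] 0.66
jar [ 0.3486  0.228  -0.0015] 0.76
bowl [ 0.3787  0.4295 -0.0016] 0.59
knife [ 0.3983 -0.4318 -0.0053] 0.93
brush [ 0.3569 -0.0375  0.0006] 0.56
brush [0.4972 0.0188 0.0283] 0.42
scene
stone [0.4964 0.024  0.0267] 0.84
holder [ 0.5172 -0.17    0.0037] 0.97
holder [0.4965 0.0201 0.0242] 0.25
food_box [ 0.4652  0.2789 -0.0011] 0.71
cup [0.649  0.0469 0.002 ] 0.98
jar [ 0.3542  0.223  -0.0006] 0.57
jar [ 0.4623  0.2819 -0.001 ] 0.28
bowl [ 3.860e-01  4.288e-01 -2.000e-04] 0.64
knife [0.3831 0.4309 0.0026] 0.58
knife [ 0.3949 -0.4319  0.0017] 0.55
brush [ 0.3555 -0.0429  0.0027] 0.61
```

View pics/s3.png

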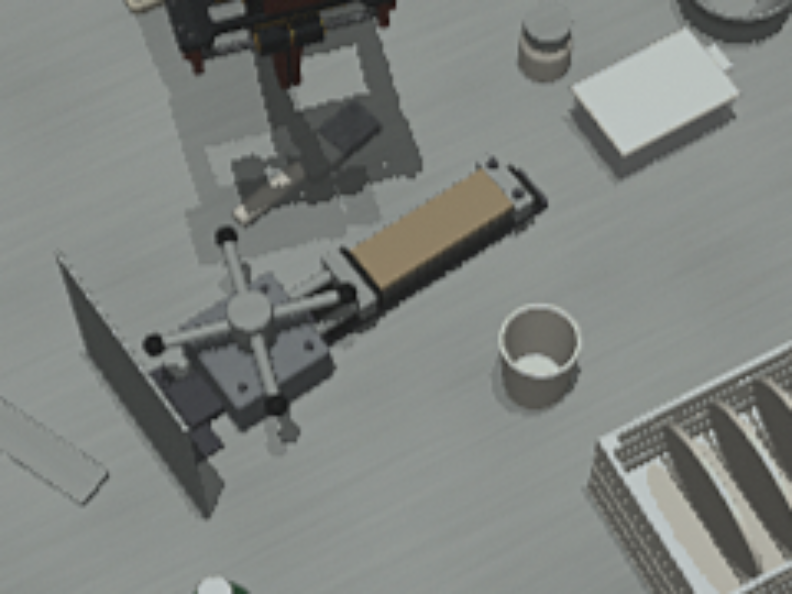

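The stone is seated between the pad and the stop, the arm is clear, and the other things are where they started. I'm handing in.

```bash
python3 -c "
from cell import order
print(order.close_job())"
```

```text
the job is handed in; nothing more can be done
None
```

The whetstone is clamped flat on the holder's bed between the jaw and the end stop, and I handed the job in at about 37 s of the 72 s allowed. No verdict was reported.

- **Placing:** I set the stone on the bed and let go of it before touching the handle. It lay in line with the bed, with gaps of roughly 10 mm at each end.
- **Clamping:** I wound the handle clockwise in three strokes with the closed fingers on the spoke balls. The push rose from about 8.5 N running free to 13.9 N. That is an estimated grip of 60–66 N, aiming for 50–70 N and below the 110 N limit. The grip is inferred from the push, not measured directly.
- **Last checks:** The stone sits against the pad and the stop, less than 1° off the bed's direction. Its centre measured about 192 mm along the bed, where 150–202 mm is allowed. The arm is clear with about 0 N on the wrist, and the other things are within the few-millimetre network error of where they started.
- **Disagreements:**
  - The wrist camera put the bed's centre line about 3 mm from where the network fit did. I placed the stone between the two; both are well inside the 12 mm tolerance.
  - The networks also gave a few low- or mid-confidence false finds, such as a second "knife" at the bowl. I discounted these.

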